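# Stand the flopped plates back in the bench rack

### The job

Two of the four slotted steel plates in the bench rack have flopped forward onto the front rod. With the fingers, gently push each of these two back up about its foot until it leans against the back rod like its neighbours, foot still in the trough. Do not pinch, lift or carry any plate, and leave the two plates that already stand and everything else on the bench as they are.

Things in the scene. Friction and masses are not known exactly. Their poses are not given: they have to be found in the camera images.
- rack: Shop-made plate rack, fixed: plywood base 160 mm deep (x) by 542 mm (y), 20 mm thick. Origin on the bench; z up, x level and away from the robot, square to the rods, y along them. A trough for the plates' feet runs along y at x = 0: 24 mm wide, floor at z = 20 mm, kerb tops at 26 mm. Four places, at y about -187, -62, 62, 187 mm. Plywood end posts at y = -262 and 262 mm, up to z = 142 mm.
- front_rod (a point): Middle of the axis of the rack's front steel rod, 8 mm thick, along the rack's y over its full length; at x = -52 mm, z = 100 mm in the rack's frame.
- back_rod (a point): Middle of the axis of the rack's back steel rod, 10 mm thick, along the rack's y; at x = 29 mm, z = 130 mm in the rack's frame.
- plate_a: Tall slotted steel plate, 170 mm high, 100 wide, 4 thick, about 0.26 kg, loose. It has flopped about 29 degrees towards the robot onto the front rod, foot in the trough; stood back it leans about 10 degrees the other way on the back rod. Its place in the rack varies. Origin: centre of its bottom edge. z runs up the plate, y along its width, x square to its face, away from the robot.
- plate_b: Short slotted steel plate, 145 mm high, otherwise like plate_a (100 mm wide, 4 mm thick, about 0.22 kg, same frame and origin), also flopped forward onto the front rod, in another place.
- plate_c: Tall slotted steel plate (170 mm, like plate_a) that already stands, leaning back against the back rod, in another place. Leave it.
- plate_d: Short slotted steel plate (145 mm, like plate_b) that already stands, leaning back against the back rod, in another place. Leave it.
- plate_a_top (a point): Centre of the top edge of plate_a, 170 mm up its z. If the finger moves dead level the edge rides up it and may stick or catch higher on the gripper; better push in an arc about the foot, fingertips some 20 mm below the edge, rising about 20 mm with it. Past upright it falls back the last few degrees by itself. The push takes 1 to 3 N.
- plate_b_top (a point): Centre of the top edge of plate_b, 145 mm up its z; pushes up the same way.
- plate_c_top (a point): Centre of the top edge of plate_c.
- plate_d_top (a point): Centre of the top edge of plate_d.
- can_1: Spray can, 65 mm across, 196 mm tall, standing on the bench off the +y end of the rack. Origin under its centre. Bystander.
- can_2: Spray can like can_1, standing off the -y end of the rack. Bystander.
- spool: Twine spool, 52 mm across, 66 mm tall, standing in front of the rack (robot's side). Origin under its centre. Bystander.
- ruler: Aluminium ruler 300 x 28 x 5 mm lying in front of the rack. Origin under its centre. Bystander.
- caliper: Steel caliper, 230 mm long, lying behind the rack. Bystander.
- bundle: Film-wrapped bundle of plates, 170 x 90 x 26 mm, lying behind the rack. Bystander.
Things that resemble listed ones, but are neither listed nor needed, are in the scene too. What is shaped like the plate_b but blue or yellow is not meant. Leave any green look-alike of the plate_a alone.

How it is judged (in metres and radians):
At the end, for the whole second after the job is handed in: All four plates at rest in the rack, leaning back under 20 degrees: foot in the trough (within 16 mm of its middle, under 32 mm above the bench), top edge over 12 mm behind the trough's middle. Feet of the two pushed within 30 mm of their starts, the other two within 20 mm (x of each of plate_a_top, plate_b_top, plate_c_top, plate_d_top in the frame of rack above 0.012 m and angle between each of plate_a, plate_b, plate_c, plate_d's own z axis and vertical below 0.35 rad and height (world z) of each of plate_a, plate_b, plate_c, plate_d below 0.032 m and x of plate_a in the frame of rack between -0.016 and 0.016 m and linear speed of each of plate_a, plate_b, plate_c, plate_d below 0.02 m/s and distance of each of plate_a, plate_b from where it was at the start of the episode below 0.03 m and x of plate_b in the frame of rack between -0.016 and 0.016 m and x of plate_c in the frame of rack between -0.016 and 0.016 m and distance of each of plate_c, plate_d from where it was at the start of the episode below 0.02 m and x of plate_d in the frame of rack between -0.016 and 0.016 m); the robot touches nothing.
It fails at once if a flopped plate is lifted: its bottom edge rises more than 20 mm out of the trough (height (world z) of any of plate_a, plate_b above 0.042 m).
It fails at once if a plate is pinched or shoved with more than 30 N (contact force between the fingers and plate_a above 30 N or contact force between the fingers and plate_b above 30 N or contact force between the fingers and plate_c above 30 N or contact force between the fingers and plate_d above 30 N).
It fails at once if a plate that already stood is knocked or lifted (top or foot moved more than 20 to 25 mm) (distance of any of plate_c_top, plate_d_top from where it was at the start of the episode above 0.025 m or distance of any of plate_c, plate_d from where it was at the start of the episode above 0.02 m).
It fails at once if a can, the spool, the ruler, the caliper or the bundle is moved more than 20 mm (distance of any of can_1, can_2, spool, ruler, caliper, bundle from where it was at the start of the episode above 0.02 m).
It fails at once if a flopped plate is shoved with the arm or the gripper's body instead of the fingers, with more than 15 N (contact force between the arm and plate_a above 15 N or contact force between the arm and plate_b above 15 N).
It also fails if it takes over 51 s, if anything falls off the work surface, if the arm or the gripper's body presses on something with over 40 N, if the wrist force passes 120 N, or if a joint passes its speed limit or range.

### The arm

A 6-joint arm with a two-finger parallel gripper is mounted at the origin on the work surface. World frame = base frame: x ahead of the robot, y to its left, z up, the work surface at z = 0. Lengths are in mm, angles in rad, forces in N, time in s.
With the tool pointing down it reaches from about 350 to 975 mm from the base axis. Payload 7.1 kg.
Tool frame: the origin (TCP) lies between the finger pads; the fingertips stand 19 mm ahead of it and the grasp point (between the pads) is the TCP (ctrl.finger_overhang is the distance from the TCP to the fingertips, in mm); z points along the fingers, y is the line along which they close (so a half turn about z gives the same grasp; the last joint's range is limited). The gripper opens to 88 mm and grips with 3 to 60 N. Pads are 20 mm wide; open, the fingers measure 115 mm over their backs; the gripper's body (75 mm by 178 mm) begins 61 mm behind the grasp point.
Start: joints at [-1.369, 0.423, 1.63, -0, 1.089, -0.019], TCP at [136.901, -609.806, 241.675] pointing down, gripper open.
Joint ranges: [-3, 3], [-0.9, 2.11], [0.09, 2.58], [-1.31, 4.45], [0.11, 2.69], [-2.54, 2.54]. Speed limits (rad/s): [2.39, 2.39, 3.01, 3.14, 3.14, 3.14].

### API

Orientations are given as a rotation vector (axis times angle).
In Python, from workcell import ctrl gives the robot as it stands. The module is installed in compiled form; this text tells all that it offers.
- The arm moves only by the tool arm_command, never from a script. Its argument "rows" is one flat list of numbers, 7 for each row, row after row: the turn, a rotation vector about the tool's x, y, z scaled (see below), then the shift along the tool's x, y, z scaled (see below), then the opening, from -1 (shut) to 1 (fully open). A call has 1 to 5 rows; each row is the pose to reach, as a shift and turn from the pose commanded when the call began, along the tool's axes at that moment, turning the shorter way round; what a row does not reach only later rows make up. The controller multiplies each number of a shift by 80 mm and each number of a turn by 180 degrees. A row lasts 1/10 s, in which the tool goes at most 50 mm and 8.59 degrees, less where a joint would pass 70% of its speed; a pose out of reach is approached as far as the arm can. A call with a number of a shift or a turn outside -1 to 1 is refused whole. A call with a gripper value outside its range is refused whole. The fingers move at their own pace and stop on an object; the grip force is fixed at half the most. Time passes only in rows, so rows that repeat a pose let the fingers close. It gives the time, the measured TCP pose, the force, the opening and the grip force at its end, in the units of the state.
- ctrl.get_obs(): the state, without advancing time (a new reading comes with each control period).
- ctrl.get_image(name): name is "side" or "top"; returns (picture, depth): 384x512x3 uint8, red, green, blue; 384x512 float32, mm along the optical axis (not along the pixel's ray), 0 where there is no reading.
- ctrl.camera_params(name): a dict with "camera_matrix" (3x3 intrinsics, pixels), "k1" (the pictures are not rectified: a ray, as slopes to the right and down, at radius r is drawn at 1 + k1 r^2 times it, then the intrinsics apply), "world_to_cam" (4x4, takes a point from world to camera coordinates). Camera axes: x right, y down, z forward; pixel columns grow to the right and rows downward; lengths in mm; the calibration is good to about 2 mm. A picture is of the moment at which its call begins. camera_params takes no time and is no camera call.
- ctrl.close_job(): hands the job in; it is judged then, once.
The state is a dict: "t": time; "qpos": joint angles; "qvel": joint speeds; "joint_torque": joint torques, N m; "ee_pos": TCP position; "orientation": TCP orientation; "ft_force": force on the tool from outside, world axes, zero at the start; "moment": the same for the moment, N m; "width": finger opening in mm; "grasp_force": force on a finger pad.
Only numpy, scipy, OpenCV 4.12 (cv2) and the standard library are available. Lean on these libraries where they do the work, as an engineer would, in place of code of your own. Each camera call takes 0.05 s, during which the arm holds its last target. There are 200 camera calls.

## Working session

There is one attempt and no reset: what is moved stays moved. The work goes in short steps, Python scripts to look and compute and a tool call to move; the robot and the scene stay as the last step left them, time stands still between calls to the robot, and variables do not carry over. Pictures are saved under pics/ and viewed, at most 10 in all, crops included, and the job is handed in when it is done.

Besides the shell and the picture viewer there is one more tool, called after "Emit:" as name(argument=value, ...), one argument or row to a line, values as JSON. arm_command: Moves the arm, as the interface text tells. Shifts and turns lie within -1 to 1; 1 stands for 80 mm of shift or 180 degrees of turn. Its arguments: {"type":"object","properties":{"rows":{"type":"array","items":{"type":"number"}}},"required":["rows"]}

```bash
mkdir -p pics
cat > h.py <<'E'
import numpy as np, cv2
from workcell import ctrl
def snap(n,tag):
    im,d=ctrl.get_image(n); cv2.imwrite(f'pics/{tag}.png',im[:,:,::-1]); np.save(f'pics/{tag}.npy',d); return im,d
def cloud(n,d):
    p=ctrl.camera_params(n);K=np.array(p['camera_matrix'],float)
    h,w=d.shape;u,v=np.meshgrid(np.arange(w),np.arange(h))
    xy=cv2.undistortPoints(np.stack([u,v],-1).reshape(-1,1,2).astype(float),K,np.array([p['k1'],0,0,0],float)).reshape(h,w,2)
    c=np.dstack([xy*d[...,None],d]);T=np.linalg.inv(np.array(p['world_to_cam']))
    W=c@T[:3,:3].T+T[:3,3]; W[d==0]=np.nan; return W
E
python3 - <<'E'
from h import *
o=ctrl.get_obs();print({k:np.round(v,3) for k,v in o.items()},ctrl.finger_overhang)
for n in('top','side'):
    im,d=snap(n,n+'0'); p=ctrl.camera_params(n); T=np.linalg.inv(np.array(p['world_to_cam']));print(n,T.round(2),p['k1'])
a=[cv2.imread(f'pics/{n}0.png') for n in('top','side')]
cv2.imwrite('pics/top0b.png',cv2.resize(a[0],(800,600)));cv2.imwrite('pics/side0b.png',cv2.resize(a[1],(800,600)))
E
```

```text
{'t': np.float64(0.0), 'qpos': array([-1.369,  0.424,  1.631,  0.   ,  1.089, -0.019]), 'qvel': array([-0.001, -0.   ,  0.   ,  0.   ,  0.002,  0.001]), 'joint_torque': array([ 1.0000e-03, -5.4461e+01, -2.7367e+01,  6.5000e-02,  2.3000e-02,
       -0.0000e+00]), 'ee_pos': array([ 136.803, -609.296,  240.892]), 'orientation': array([-3.121, -0.346,  0.   ]), 'ft_force': array([ 0.222, -0.051,  0.064]), 'moment': array([-0.053,  0.043,  0.014]), 'grasp_force': np.float64(0.0), 'width': np.float64(87.448)} 19.0
top [[ 1.00000e-02 -9.80000e-01  1.80000e-01  2.82570e+02]
 [-1.00000e+00 -1.00000e-02  1.00000e-02 -4.08400e+01]
 [-1.00000e-02 -1.80000e-01 -9.80000e-01  1.48638e+03]
 [ 0.00000e+00  0.00000e+00  0.00000e+00  1.00000e+00]] 0.05015363385516243
side [[-8.5000e-01 -2.4000e-01  4.6000e-01 -7.5990e+01]
 [-5.2000e-01  4.2000e-01 -7.5000e-01  9.3222e+02]
 [-1.0000e-02 -8.8000e-01 -4.8000e-01  7.9356e+02]
 [ 0.0000e+00  0.0000e+00  0.0000e+00  1.0000e+00]] -0.12952748585331017
```

View pics/top0b.png

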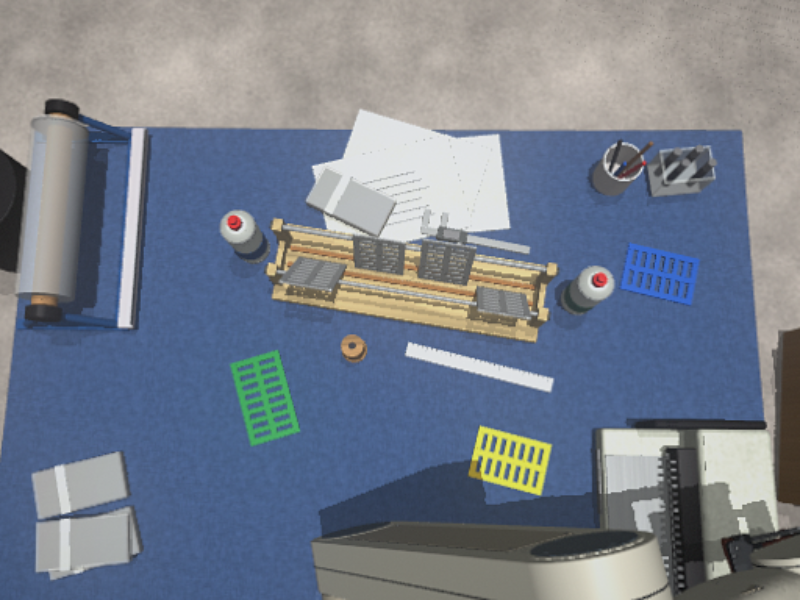

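View pics/side0b.png

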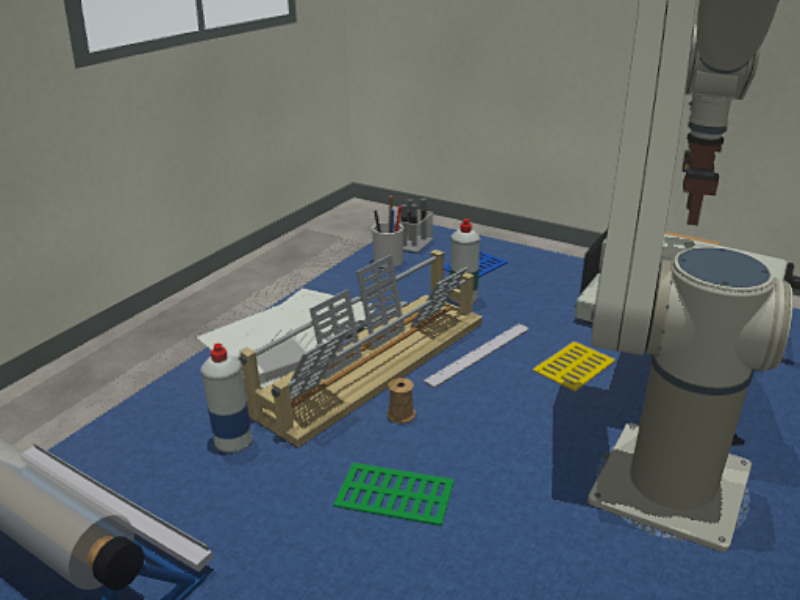

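The top view shows the flopped plates at about (313,275) and (502,303) of the 800-px picture, with the standing ones at (378,255) and (446,262). The rack is slightly yawed. Next I'll take an enlarged crop and measure.

Run:
```python
from h import *
im=cv2.imread('pics/top0.png')[130:225,165:365];cv2.imwrite('pics/crop.png',cv2.resize(im,None,fx=4,fy=4,interpolation=cv2.INTER_CUBIC))
W=cloud('top',np.load('pics/top0.npy'));np.save('pics/W.npy',W)
# coarse map rows: points of plates above rack
for n,(u,v) in dict(postL_b=(178,145),postL_f=(175,173),postR_b=(353,172),postR_f=(347,200),p1=(201,175),p4=(322,194),p2=(242,164),p3=(285,168),can1=(150,142),can2=(383,179),spool=(225,222)).items(): print(n,W[v-1:v+2,u-1:u+2].reshape(-1,3)[4].round(0))
```

```text
postL_b [686. 202. 140.]
postL_f [608. 213. 112.]
postR_b [ 608. -312.  143.]
postR_f [ 530. -299.  111.]
p1 [603. 135. 109.]
p4 [ 550. -227.  100.]
p2 [643.  14.  90.]
p3 [ 627. -116.  107.]
can1 [679. 272. 193.]
can2 [ 576. -385.  193.]
spool [467.  63.  72.]
```

View pics/crop.png

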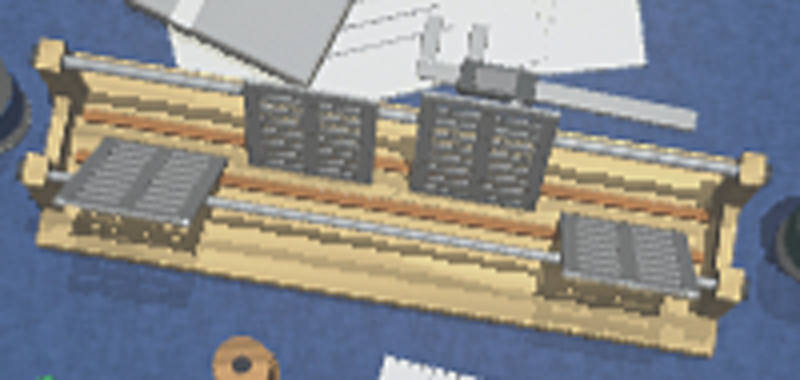

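The crop shows the front rod running from (215,203) to (555,258), and the back rod from (70,62) to (735,165). Plate 1's top edge is at (57,203)–(195,222). Plate 4's top edge is at about (553,272)–(693,297).

```bash
cat >> h.py <<'E'
def ray(n,u,v,z):
    p=ctrl.camera_params(n);K=np.array(p['camera_matrix'],float)
    a=cv2.undistortPoints(np.array([[[u,v]]],float),K,np.array([p['k1'],0,0,0],float)).ravel()
    T=np.linalg.inv(np.array(p['world_to_cam']));d=T[:3,:3]@np.array([a[0],a[1],1]);o=T[:3,3]
    return o+d*(z-o[2])/d[2]
def full(c): return ((c[0]+.5)/4-.5+165,(c[1]+.5)/4-.5+130)
E
python3 - <<'E'
from h import *
for nm,pts,z in(('front rod',[(215,203),(555,258)],101),('back rod',[(70,62),(240,88),(565,143),(735,167)],131),('back post tops',[(52,50),(753,163)],142)):
    P=[ray('top',*full(c),z) for c in pts]
    a=np.polyfit([p[1] for p in P],[p[0] for p in P],1); print(nm,[p.round(0)[:2] for p in P],'x=%.1f + %.4f y'%(a[1],a[0]), 'yaw',-np.arctan(a[0]).round(4))
W=np.load('pics/W.npy')
for c in [(75,180),(140,150),(205,175),(180,205),(575,225),(620,230),(680,245),(660,285),(570,270)]:
    u,v=np.round(full(c)).astype(int);print(c,W[v,u].round(0))
# yaw & centre guess, then points per plate in rack frame
E
```

```text
front rod [array([589.,  84.]), array([ 549., -171.])] x=575.9 + 0.1568 y yaw -0.1555
back rod [array([689., 191.]), array([670.,  64.]), array([ 630., -177.]), array([ 612., -301.])] x=659.0 + 0.1573 y yaw -0.1561
back post tops [array([695., 203.]), array([ 613., -312.])] x=662.4 + 0.1586 y yaw -0.1573
(75, 180) [598. 186. 129.]
(140, 150) [648. 149.  29.]
(205, 175) [620.  94.  67.]
(180, 205) [578. 104. 142.]
(575, 225) [ 583. -190.   56.]
(620, 230) [ 585. -230.   36.]
(680, 245) [ 568. -273.   58.]
(660, 285) [ 521. -243.  146.]
(570, 270) [ 532. -177.  147.]
```

```bash
cat >> h.py <<'E'
YAW=-0.1565; c_,s_=np.cos(YAW),np.sin(YAW); R=np.array([[c_,-s_],[s_,c_]]); O=np.array([621.6,-49.6])
def torack(P): P=np.asarray(P,float).copy(); P[...,:2]=(P[...,:2]-O)@R; return P
def toworld(P): P=np.asarray(P,float).copy(); P[...,:2]=P[...,:2]@R.T+O; return P
E
python3 - <<'E'
from h import *
P=torack(np.load('pics/W.npy')).reshape(-1,3)
for n,y in zip('1234',(187,62,-62,-187)):
    m=(abs(P[:,1]-y)<62)&(abs(P[:,0])<110)&(P[:,2]>30)
    Q=P[m]; 
    if n in '23': Q=Q[(Q[:,0]>-12)&(abs(Q[:,0]-(Q[:,2]-20)*.176)<8)]
    else: Q=Q[(Q[:,0]<8)&(abs(Q[:,0]+(Q[:,2]-20)*.55)<12)]
    a=np.polyfit(Q[:,2],Q[:,0],1); print(n,len(Q),'x=%.3f z%+.1f'%tuple(a),'y',np.percentile(Q[:,1],[1,50,99]).round(0),'zmax',np.percentile(Q[:,2],[1,95,99.5]).round(0),'x',np.percentile(Q[:,0],[.5,99]).round(0))
T=ctrl.camera_params('top')
for nm,c in dict(p1=(57,203),p1b=(195,222),p4=(556,272),p4b=(693,297)).items():
    for z in(147,169): print(nm,z,torack(ray('top',*full(c),z)).round(0))
E
```

```text
1 602 x=-0.574 z+14.1 y [131. 182. 241.] zmax [ 31. 167. 171.] x [-84.  -2.]
2 641 x=0.202 z-4.6 y [ 14.  66. 115.] zmax [ 31. 161. 166.] x [-0. 31.]
3 776 x=0.199 z-4.6 y [-114.  -65.  -15.] zmax [ 31. 185. 191.] x [-0. 35.]
4 513 x=-0.570 z+13.1 y [-245. -185. -133.] zmax [ 31. 147. 151.] x [-73.  -4.]
p1 147 [-81. 234. 147.]
p1 169 [-85. 229. 169.]
p1b 147 [-79. 133. 147.]
p1b 169 [-83. 130. 169.]
p4 147 [ -72. -131.  147.]
p4 169 [ -76. -130.  169.]
p4b 147 [ -74. -231.  147.]
p4b 169 [ -78. -227.  169.]
```

Plate_a is at place +y: y about 180, top edge at x -83, z 169. Plate_b is at place -y: y about -181, top edge at x -72, z 148. Both match the stated geometry. First I'll align the tool with the rack and set the fingers half open.

Emit:
arm_command(
  rows=[0, 0, 0.04, 0, 0, 0, 0, 0, 0, 0.08, 0, 0, 0, 0, 0, 0, 0.12, 0, 0, 0, 0, 0, 0, 0.12, 0, 0, 0, 0, 0, 0, 0.12, 0, 0, 0, 0],
)

```text
t: 0.6
ee_pos: [136.9, -609.6, 241.4]
orientation: [-3.132, 0.24, 0.0]
ft_force: [-0.6, -0.8, 0.9]
width: 51.3
grasp_force: 0.0
```

```bash
cat > st.py <<'E'
from h import *
from scipy.spatial.transform import Rotation as Ro
o=ctrl.get_obs();M=Ro.from_rotvec(o['orientation']).as_matrix()
print('t',round(float(o['t']),2),'world',o['ee_pos'].round(1),'rack',torack(o['ee_pos']).round(1),'toolyaw',np.arctan2(M[1,0],M[0,0]).round(4),'zax',M[:,2].round(3),'w',round(float(o['width']),1),'f',o['ft_force'].round(1),'q',o['qpos'].round(2))
E
python3 st.py
```

```text
t 0.6 world [ 136.9 -609.6  241.4] rack [-391.5 -628.7  241.4] toolyaw -0.1528 zax [-0.     0.001 -1.   ] w 51.3 f [-0.6 -0.8  0.9] q [-1.37  0.42  1.63 -0.    1.09  0.35]
```

Emit:
arm_command(
  rows=[0, 0, 0, 0.19, -0.31, 0, 0, 0, 0, 0, 0.38, -0.62, 0, 0, 0, 0, 0, 0.566, -0.933, 0, 0],
)

```text
t: 0.9
ee_pos: [193.6, -542.3, 241.5]
orientation: [-3.132, 0.241, 0.0]
ft_force: [-0.7, -0.2, -0.3]
width: 43.9
grasp_force: 0.0
```

Emit:
arm_command(
  rows=[0, 0, 0, 0.19, -0.31, 0, 0, 0, 0, 0, 0.38, -0.62, 0, 0, 0, 0, 0, 0.566, -0.933, 0, 0],
)

```text
t: 1.2
ee_pos: [250.2, -475.5, 241.7]
orientation: [3.132, -0.24, 0.0]
ft_force: [0.4, -0.6, 0.2]
width: 43.7
grasp_force: 0.0
```

Emit:
arm_command(
  rows=[0, 0, 0, 0.19, -0.31, 0, 0, 0, 0, 0, 0.38, -0.62, 0, 0, 0, 0, 0, 0.566, -0.933, 0, 0],
)

```text
t: 1.5
ee_pos: [306.6, -408.8, 241.7]
orientation: [3.132, -0.24, 0.0]
ft_force: [0.4, -0.1, -0.7]
width: 44.2
grasp_force: 0.0
```

Emit:
arm_command(
  rows=[0, 0, 0, 0.19, -0.31, 0, 0, 0, 0, 0, 0.38, -0.62, 0, 0, 0, 0, 0, 0.566, -0.933, 0, 0],
)

```text
t: 1.8
ee_pos: [362.9, -342.1, 241.8]
orientation: [3.132, -0.24, 0.0]
ft_force: [-0.5, 0.7, 0.4]
width: 43.9
grasp_force: 0.0
```

Emit:
arm_command(
  rows=[0, 0, 0, 0.19, -0.31, 0, 0, 0, 0, 0, 0.38, -0.62, 0, 0, 0, 0, 0, 0.566, -0.933, 0, 0],
)

```text
t: 2.1
ee_pos: [419.3, -275.4, 241.7]
orientation: [3.132, -0.24, 0.0]
ft_force: [1.1, -0.7, -0.0]
width: 44.1
grasp_force: 0.0
```

Emit:
arm_command(
  rows=[0, 0, 0, 0.19, -0.31, 0, 0, 0, 0, 0, 0.38, -0.62, 0, 0, 0, 0, 0, 0.566, -0.933, 0, 0, 0, 0, 0, 0.566, -0.933, 0, 0, 0, 0, 0, 0.566, -0.933, 0, 0],
)

```text
t: 2.6
ee_pos: [474.9, -209.4, 241.5]
orientation: [3.132, -0.24, -0.001]
ft_force: [-0.6, -0.6, -0.1]
width: 43.6
grasp_force: 0.0
```

```bash
python3 st.py
```

```text
t 2.6 world [ 474.9 -209.4  241.5] rack [-120.  -180.7  241.5] toolyaw -0.1527 zax [-0.001 -0.    -1.   ] w 43.6 f [-0.6 -0.6 -0.1] q [-0.44  0.27  1.86 -0.    1.01  1.29]
```

Emit:
arm_command(
  rows=[0, 0, 0, 0, 0, 0.3, 0, 0, 0, 0, 0, 0, 0.6, 0],
)

```text
t: 2.8
ee_pos: [474.8, -210.8, 193.8]
orientation: [3.131, -0.244, 0.003]
ft_force: [0.3, -0.4, -0.2]
width: 44.3
grasp_force: 0.0
```

Emit:
arm_command(
  rows=[0, 0, 0, 0, 0, 0.3, 0, 0, 0, 0, 0, 0, 0.6, 0, 0, 0, 0, 0, 0, 0.6, 0, 0, 0, 0, 0.15, 0, 0.6, 0, 0, 0, 0, 0.3, 0, 0.6, 0],
)

```text
t: 3.3
ee_pos: [500.2, -214.5, 147.1]
orientation: [3.131, -0.246, 0.004]
ft_force: [0.3, 0.3, -0.2]
width: 44.1
grasp_force: 0.0
```

```bash
python3 st.py
python3 - <<'E'
from h import *
a,_=snap('side','s1');b,_=snap('top','t1')
x=cv2.resize(cv2.imread('pics/s1.png')[130:290,120:340],None,fx=3.6,fy=3.6)
cv2.imwrite('pics/s1c.png',x[:600,:800])
E
```

```text
t 3.3 world [ 500.2 -214.5  147.1] rack [ -94.2 -181.8  147.1] toolyaw -0.1567 zax [ 0.002 -0.001 -1.   ] w 44.1 f [ 0.3  0.3 -0.2] q [-0.43  0.44  1.88 -0.    0.83  1.3 ]
```

View pics/s1c.png

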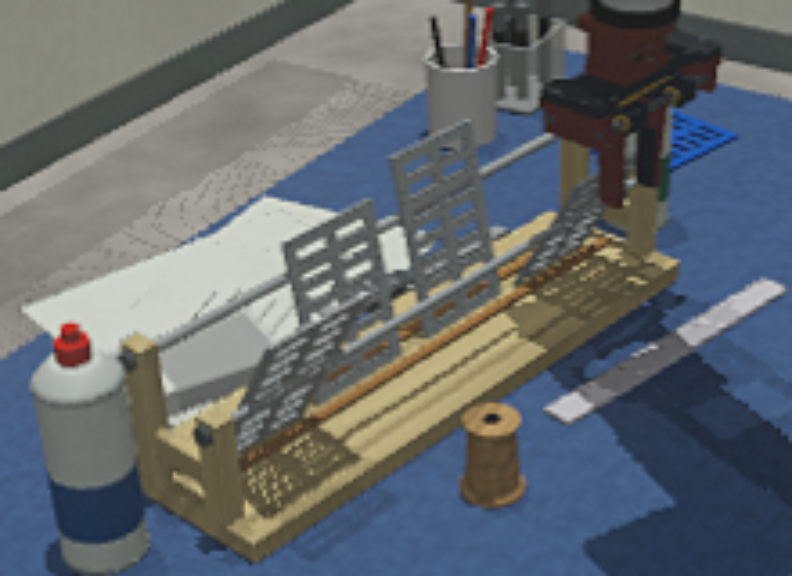

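The side view shows the fingers at about (615,180) and (650,200), on the robot side of plate_b's top edge, with no contact yet. I'll start the arc now.

Emit:
arm_command(
  rows=[0, 0, 0, 0.1, 0, 0, 0, 0, 0, 0, 0.175, 0, -0.005, 0, 0, 0, 0, 0.26, 0, -0.045, 0, 0, 0, 0, 0.35, 0, -0.085, 0, 0, 0, 0, 0.43, 0, -0.12, 0],
)

```text
t: 3.9
ee_pos: [533.4, -218.9, 155.7]
orientation: [3.132, -0.245, 0.001]
ft_force: [-0.4, 0.4, -0.3]
width: 43.8
grasp_force: 0.1
```

```bash
python3 st.py
```

```text
t 3.9 world [ 533.4 -218.9  155.7] rack [ -60.7 -180.9  155.7] toolyaw -0.1561 zax [ 0. -0. -1.] w 43.8 f [-0.4  0.4 -0.3] q [-0.41  0.47  1.8   0.    0.88  1.32]
```

Run:
```python
from h import *
snap('side','s2')
x=cv2.resize(cv2.imread('pics/s2.png')[140:220,240:340],None,fx=7,fy=7,interpolation=cv2.INTER_CUBIC)
cv2.imwrite('pics/s2c.png',x)
```

```text
(no output)
```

View pics/s2c.png

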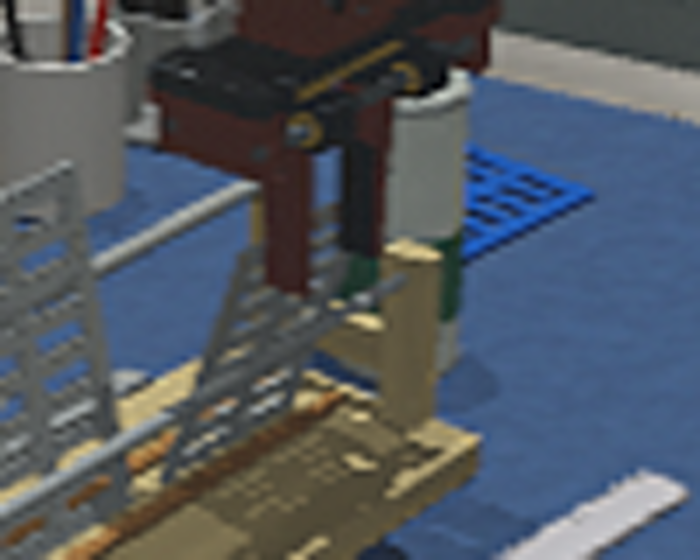

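The crop shows plate_b off the front rod, with the fingers in front of it at about (288,280). The foot is still in the trough, so I'll continue the arc.

Emit:
arm_command(
  rows=[0, 0, 0, 0.1, 0, -0.035, 0, 0, 0, 0, 0.2, 0, -0.06, 0, 0, 0, 0, 0.305, 0, -0.08, 0, 0, 0, 0, 0.41, 0, -0.095, 0, 0, 0, 0, 0.51, 0, -0.105, 0],
)

```text
t: 4.45
ee_pos: [573.8, -225.3, 163.8]
orientation: [3.132, -0.245, 0.001]
ft_force: [0.2, -0.9, -0.2]
width: 44.1
grasp_force: 0.0
```

Emit:
arm_command(
  rows=[0, 0, 0, 0.1, 0, 0, 0, 0, 0, 0, 0.19, 0, 0, 0, 0, 0, 0, 0.26, 0, 0, 0, 0, 0, 0, 0.32, 0, 0, 0, 0, 0, 0, 0.36, 0, 0, 0],
)

```text
t: 4.95
ee_pos: [601.7, -229.6, 163.6]
orientation: [-3.132, 0.245, 0.0]
ft_force: [-0.0, 0.1, 1.1]
width: 43.8
grasp_force: 0.0
```

```bash
python3 st.py;python3 - <<'E'
from h import *
snap('side','s3')
x=cv2.resize(cv2.imread('pics/s3.png')[140:220,240:340],None,fx=7,fy=7,interpolation=cv2.INTER_CUBIC)
cv2.imwrite('pics/s3c.png',x)
E
```

```text
t 4.95 world [ 601.7 -229.6  163.6] rack [   8.4 -180.9  163.6] toolyaw -0.1561 zax [-0.  0. -1.] w 43.8 f [-0.   0.1  1.1] q [-0.38  0.54  1.64 -0.    0.96  1.34]
```

View pics/s3c.png

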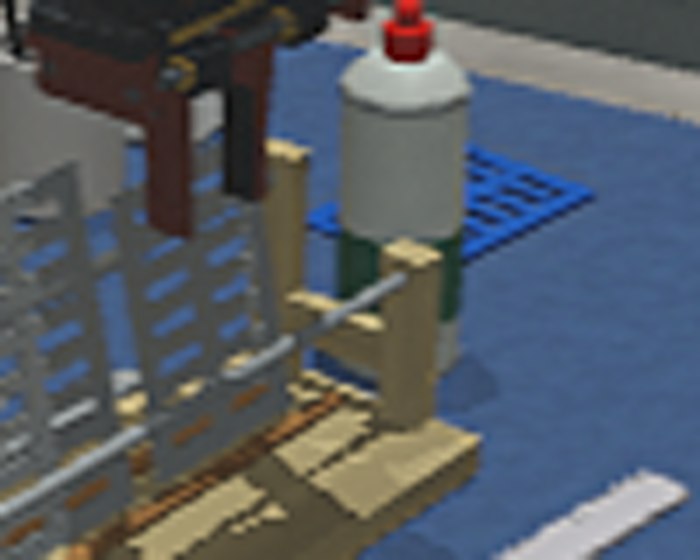

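The crop shows plate_b standing, leaning back on the back rod. I'll retreat and travel in front of the rack to plate_a.

Emit:
arm_command(
  rows=[0, 0, 0, -0.2, 0, 0, 0, 0, 0, 0, -0.5, 0, 0, 0, 0, 0, 0, -0.8, 0, 0, 0],
)

```text
t: 5.3
ee_pos: [537.4, -219.4, 163.5]
orientation: [-3.132, 0.245, 0.0]
ft_force: [-0.5, -0.2, 0.1]
width: 43.9
grasp_force: 0.0
```

Emit:
arm_command(
  rows=[0, 0, 0, -0.4, 0, -0.1, 0, 0, 0, 0, -0.8, 0, -0.3, 0, 0, 0, 0, -0.8, 0, -0.5, 0],
)

```text
t: 5.6
ee_pos: [470.4, -208.4, 203.2]
orientation: [-3.13, 0.246, 0.008]
ft_force: [-0.1, 0.2, 0.5]
width: 44.2
grasp_force: 0.0
```

Emit:
arm_command(
  rows=[0, 0, 0, 0, -0.3, 0, 0, 0, 0, 0, 0, -0.6, 0, 0, 0, 0, 0, 0, -0.9, 0, 0],
)

```text
t: 5.9
ee_pos: [486.0, -138.0, 204.1]
orientation: [3.132, -0.247, 0.001]
ft_force: [0.4, 0.3, 0.7]
width: 43.8
grasp_force: 0.0
```

Emit:
arm_command(
  rows=[0, 0, 0, 0, -0.3, 0, 0, 0, 0, 0, 0, -0.6, 0, 0, 0, 0, 0, 0, -0.9, 0, 0],
)

```text
t: 6.2
ee_pos: [497.2, -66.5, 203.8]
orientation: [3.132, -0.245, 0.0]
ft_force: [1.1, -0.6, -0.1]
width: 43.9
grasp_force: 0.0
```

Emit:
arm_command(
  rows=[0, 0, 0, 0, -0.3, 0, 0, 0, 0, 0, 0, -0.6, 0, 0, 0, 0, 0, 0, -0.9, 0, 0],
)

```text
t: 6.5
ee_pos: [508.5, 4.6, 203.8]
orientation: [-3.132, 0.245, -0.0]
ft_force: [0.7, -0.6, -0.3]
width: 43.8
grasp_force: 0.0
```

Emit:
arm_command(
  rows=[0, 0, 0, 0, -0.3, 0, 0, 0, 0, 0, 0, -0.6, 0, 0, 0, 0, 0, 0, -0.9, 0, 0],
)

```text
t: 6.8
ee_pos: [519.7, 75.8, 203.8]
orientation: [3.132, -0.245, 0.0]
ft_force: [0.2, 0.6, 0.7]
width: 43.8
grasp_force: 0.0
```

Emit:
arm_command(
  rows=[0, 0, 0, 0, -0.3, 0, 0, 0, 0, 0, 0, -0.6, 0, 0, 0, 0, 0, 0, -0.9, 0, 0, 0, 0, 0, 0, -0.9, 0, 0, 0, 0, 0, 0, -0.9, 0, 0],
)

```text
t: 7.3
ee_pos: [530.6, 145.9, 203.6]
orientation: [3.132, -0.243, -0.001]
ft_force: [0.1, -0.1, -0.0]
width: 43.7
grasp_force: 0.0
```

```bash
python3 st.py
```

```text
t 7.3 world [530.6 145.9 203.6] rack [-120.4  178.9  203.6] toolyaw -0.1549 zax [-0. -0. -1.] w 43.7 f [ 0.1 -0.1 -0. ] q [ 0.25  0.36  1.83 -0.    0.95  1.97]
```

Emit:
arm_command(
  rows=[0, 0, 0, 0, 0, 0.25, 0, 0, 0, 0, 0, 0, 0.455, 0, 0, 0, 0, 0, 0, 0.455, 0, 0, 0, 0, 0.1, 0, 0.455, 0, 0, 0, 0, 0.2, 0, 0.455, 0],
)

```text
t: 7.8
ee_pos: [548.0, 143.0, 168.3]
orientation: [-3.132, 0.246, -0.002]
ft_force: [-0.6, -0.2, -0.3]
width: 43.7
grasp_force: 0.0
```

Emit:
arm_command(
  rows=[0, 0, 0, 0.09, 0, 0, 0, 0, 0, 0, 0.18, 0, -0.035, 0, 0, 0, 0, 0.26, 0, -0.075, 0, 0, 0, 0, 0.34, 0, -0.11, 0, 0, 0, 0, 0.43, 0, -0.145, 0],
)

```text
t: 8.3
ee_pos: [581.3, 138.0, 179.3]
orientation: [3.132, -0.245, 0.0]
ft_force: [-1.2, 0.4, 0.5]
width: 44.1
grasp_force: 0.3
```

```bash
python3 st.py;python3 - <<'E'
from h import *
snap('side','s4')
x=cv2.resize(cv2.imread('pics/s4.png')[160:280,150:270],None,fx=5,fy=5,interpolation=cv2.INTER_CUBIC)
cv2.imwrite('pics/s4c.png',x)
E
```

```text
t 8.3 world [581.3 138.  179.3] rack [-69.1 179.  179.3] toolyaw -0.1561 zax [ 0. -0. -1.] w 44.1 f [-1.2  0.4  0.5] q [ 0.21  0.46  1.74 -0.    0.94  1.94]
```

View pics/s4c.png

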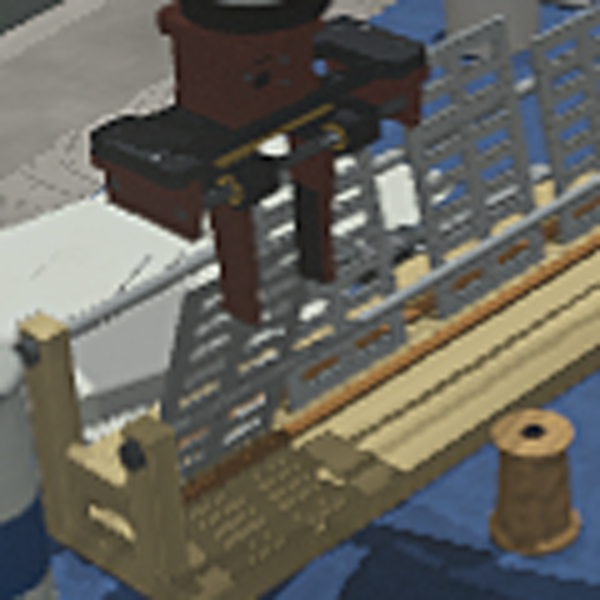

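The crop shows plate_a rising, with the fingers at (240,310) and (318,275) on its front face. I'll continue.

Emit:
arm_command(
  rows=[0, 0, 0, 0.09, 0, -0.03, 0, 0, 0, 0, 0.175, 0, -0.055, 0, 0, 0, 0, 0.27, 0, -0.08, 0, 0, 0, 0, 0.355, 0, -0.095, 0, 0, 0, 0, 0.45, 0, -0.11, 0],
)

```text
t: 8.85
ee_pos: [616.9, 132.4, 187.8]
orientation: [3.132, -0.245, 0.0]
ft_force: [-0.8, 0.7, -0.3]
width: 44.0
grasp_force: 0.1
```

Emit:
arm_command(
  rows=[0, 0, 0, 0.09, 0, -0.01, 0, 0, 0, 0, 0.175, 0, -0.015, 0, 0, 0, 0, 0.275, 0, -0.02, 0, 0, 0, 0, 0.36, 0, -0.02, 0, 0, 0, 0, 0.45, 0, -0.02, 0],
)

```text
t: 9.35
ee_pos: [652.4, 126.8, 189.2]
orientation: [3.132, -0.245, -0.0]
ft_force: [-0.5, 0.4, -0.0]
width: 44.1
grasp_force: 0.0
```

Emit:
arm_command(
  rows=[0, 0, 0, 0.04, 0, 0, 0, 0, 0, 0, 0.08, 0, 0, 0, 0, 0, 0, 0.08, 0, 0, 0],
)

```text
t: 9.65
ee_pos: [658.4, 125.8, 189.2]
orientation: [3.132, -0.245, -0.0]
ft_force: [-0.5, -0.6, 0.4]
width: 43.8
grasp_force: 0.0
```

Emit:
arm_command(
  rows=[0, 0, 0, -0.2, 0, 0, 0, 0, 0, 0, -0.5, 0, 0, 0, 0, 0, 0, -0.9, 0, 0, 0],
)

```text
t: 9.95
ee_pos: [586.8, 137.1, 189.2]
orientation: [-3.132, 0.246, -0.001]
ft_force: [-0.2, 0.5, 0.9]
width: 44.0
grasp_force: 0.0
```

Emit:
arm_command(
  rows=[0, 0, 0, -0.4, 0, -0.2, 0, 0, 0, 0, -0.8, 0, -0.5, 0, 0, 0, 0, -0.9, 0, -0.8, 0],
)

```text
t: 10.25
ee_pos: [512.1, 148.4, 253.3]
orientation: [3.131, -0.244, -0.006]
ft_force: [0.1, 1.1, 0.5]
width: 43.8
grasp_force: 0.0
```

Emit:
arm_command(
  rows=[0, 0, 0, -0.4, 0, 0, 0, 0, 0, 0, -0.8, 0, 0, 0, 0, 0, 0, -0.9, 0, 0, 0, 0, 0, 0, -0.9, 0, 0, 0, 0, 0, 0, -0.9, 0, 0, 0],
)

```text
t: 10.75
ee_pos: [446.0, 159.7, 253.7]
orientation: [-3.132, 0.245, -0.002]
ft_force: [-0.3, 0.0, -0.4]
width: 43.8
grasp_force: 0.0
```

```bash
python3 st.py
python3 - <<'E'
from h import *
snap('side','s5');im,d=snap('top','t5')
a=cv2.resize(cv2.imread('pics/s5.png')[130:290,120:340],None,fx=2.5,fy=2.5);b=cv2.resize(cv2.imread('pics/t5.png')[130:230,165:385],None,fx=2.5,fy=2)
cv2.imwrite('pics/f.png',np.vstack([a,b]))
P=torack(cloud('top',d)).reshape(-1,3)
for y in(182,66,-65,-181):
    Q=P[(abs(P[:,1]-y)<48)&(abs(P[:,0])<50)&(P[:,2]>45)]; Q=Q[abs(Q[:,0]-(Q[:,2]-20)*.19)<10]
    a=np.polyfit(Q[:,2],Q[:,0],1);print(y,len(Q),'x=%.3f z%+.1f'%tuple(a),'zmax',np.percentile(Q[:,2],99).round(0),'xmax',np.percentile(Q[:,0],99).round(0))
E
```

```text
t 10.75 world [446.  159.7 253.7] rack [-206.1  179.3  253.7] toolyaw -0.1559 zax [ 0.001  0.    -1.   ] w 43.8 f [-0.3  0.  -0.4] q [ 0.32  0.18  1.94 -0.    1.01  2.05]
182 652 x=0.194 z-3.6 zmax 189.0 xmax 35.0
66 547 x=0.203 z-4.8 zmax 165.0 xmax 31.0
-65 673 x=0.200 z-4.5 zmax 188.0 xmax 35.0
-181 551 x=0.201 z-4.9 zmax 164.0 xmax 30.0
```

View pics/f.png

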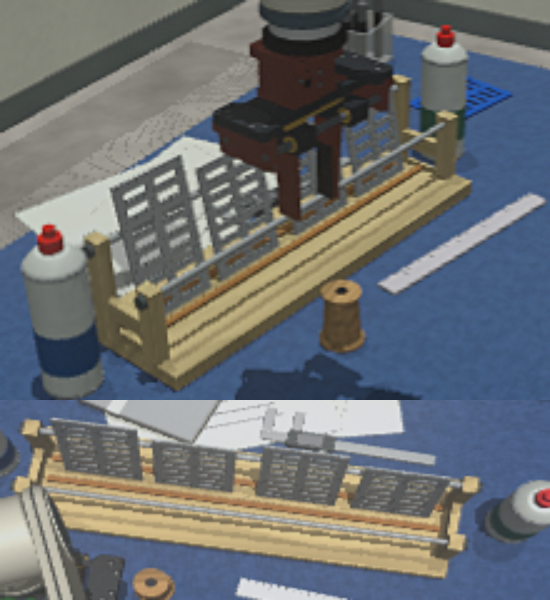

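The picture shows all four plates leaning back at the same angle with their feet in the trough, and the arm is clear. I'm handing the job in.

```bash
python3 -c "from workcell import ctrl; print(ctrl.close_job())"
```

```text
the job is handed in; nothing more can be done
None
```

I pushed plate_a and plate_b back up; in the final images all four plates lean on the back rod with their feet in the trough, and I handed the job in at about 11 s (no verdict was returned).

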